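# Fit the sprung guide roller into the chain stand

### The job

Take the orange guide roller from its wooden rest and fit it into the chain stand: press its sprung brass pin in against the tall blue cheek, slide it down squeezed between the two cheeks until that pin springs into the blue cheek's recess, then ease it back so that the plain steel pin enters the yellow cheek's recess. Let go with the roller hanging level from both pins, fully home; do not force it against the stand, and leave the other things on the bench where they are.

Things in the scene. Friction and masses are not known exactly. Their poses are not given: they have to be found in the camera images.
- roller: Loose guide roller, 0.14 to 0.23 kg: orange barrel, 32 mm diameter, 80 mm long, a black band near each end, a flat-ended axle pin of 10 mm diameter on its axis at each end. Origin: middle of the barrel, on its axis; x runs along it towards the sprung brass pin; its roll about x does not matter. Grip the barrel across its diameter, from above, at its middle.
- plunger (a joint): How far the brass pin is pressed into the barrel, in m: 0 free, 0.019 bottomed. Spring: 3 N at 0, rising 0.5 N per mm (10.5 N at 15 mm, 11.5 N at 17 mm, 12.5 N at 19 mm, then hard). About 3 mm when the roller is seated in the stand.
- plunger_tip (a point): Centre of the flat end of the brass sprung pin. Free, the pin sticks out 25 mm from the barrel (65 mm from the roller's origin); pressed right in, 6 mm.
- fixed_tip (a point): Centre of the flat end of the plain steel pin, which is fixed and sticks out 22 mm from the barrel's other end (62 mm from the roller's origin, at its -x).
- rest: Fixed wooden rest, footprint 90 x 130 mm, floor 10 mm thick. Holds the roller by its pins in two open-topped slots, axis level along the rest's y and 45 mm over the bench, brass pin towards +y. The slotted walls (60 mm wide in x, 8 mm thick) stand at y = +-52 mm, 48 mm tall; between them the barrel is free on both sides. Origin: centre of the underside.
- stand: Fixed chain stand on the bench. Origin: centre of its underside, at bench level; z up, y across its two cheeks. Grey base plate 90 (x) x 190 (y) x 12 mm; a post at y = +78 mm, 115 mm tall, and one at y = -78 mm, 60 mm tall, with the cheeks clamped to their inner sides. A seated roller lies along y, brass pin to +y, its origin at x = 0, y = 0, about 2.7 mm below the recess centres. More than 30 N from roller or robot damages it.
- blue_face (a point): Point at bench level under the inner face of the tall blue cheek (stand x = 0, y = +56 mm). Both cheeks are 50 mm wide in x; each inner face has a blind square recess, 15.5 mm wide and high, 6 mm deep, centred on x = 0. Both recesses are at one unmeasured height, centres 50 to 66 mm over the bench: feel for it. The blue cheek's top is 52 mm above its recess centre.
- yellow_face (a point): Point at bench level under the inner face of the low yellow cheek (stand x = 0, y = -56 mm). Its top is 14 mm above its recess centre, so at most 80 mm over the bench. To pass it level, the brass pin must be pressed in 15 to 19 mm; once that pin has sprung into the blue recess, the roller goes about 8 mm towards yellow to be home. Cheeks reach 18 mm below the recess centres.
- head: Loose finned aluminium cylinder head, 120 x 120 x 82 mm, origin at its underside. A bystander.
- wrench: Loose steel wrench lying on the bench. A bystander.
- driver: Loose green-handled screwdriver lying on the bench. A bystander.
- spray: Loose upright can, 60 mm diameter, 170 mm tall, blue label. A bystander.
- jar: Loose jar with yellow label, 70 mm diameter, 75 mm tall. A bystander.
- bearing: Loose steel bearing ring lying flat, 52 mm diameter, 15 mm high. A bystander.
- sprocket: Loose dark steel sprocket lying flat, about 115 mm diameter, 12 mm high. A bystander.
Things that resemble listed ones, but are neither listed nor needed, are in the scene too. What is shaped like the roller but red is not meant. There is more than one size of the rest; the job needs the larger.

How it is judged:
On the way, in this order (a step that is already met when the one before it is completed fails the run):
1. the roller has been lifted out of its rest, 50 mm or more (z of roller in the frame of rest above 0.095 m), for 0.1 s.
2. the roller is down at the stand with its brass pin pressed in more than 8 mm (value of joint plunger above 0.008 m and z of roller in the frame of stand below 0.085 m and y of roller in the frame of stand between -0.016 and 0.016 m and x of roller in the frame of stand between -0.015 and 0.015 m), for 0.1 s.
At the end, for the whole second after the job is handed in: The roller hangs from both pins in the recesses, released and at rest: along the stand's y within 0.06 rad, centred within 6 mm in x and 3.5 mm in y, 42 to 70 mm over the bench, brass pin at the blue cheek (tip beyond y = 58 mm) and pressed in 1.2 to 5.8 mm (x of roller in the frame of stand between -0.006 and 0.006 m and y of roller in the frame of stand between -0.0035 and 0.0035 m and z of roller in the frame of stand between 0.042 and 0.07 m and angle between the x axis of roller and the y axis of stand, either way round below 0.06 rad and value of joint plunger between 0.0012 and 0.0058 m and y of plunger_tip in the frame of stand above 0.058 m and linear speed of roller below 0.01 m/s and angular speed of roller below 0.1 rad/s); the robot touches nothing.
It fails at once if the roller was forced against the stand with more than 30 N (contact force between roller and stand above 30 N).
It fails at once if the robot leaned on the stand with more than 30 N (contact force between any of the fingers, the arm and stand above 30 N).
It fails at once if a bystander was moved more than 20 mm (distance of any of head, wrench, driver, spray, jar, bearing, sprocket from where it was at the start of the episode above 0.02 m).
It also fails if it takes over 72 s, if anything falls off the work surface, if the arm or the gripper's body presses on something with over 40 N, if the wrist force passes 120 N, or if a joint passes its speed limit or range.

### The arm

A 6-joint arm with a two-finger parallel gripper is mounted at the origin on the work surface. World frame = base frame: x ahead of the robot, y to its left, z up, the work surface at z = 0. Lengths are in m, angles in rad, forces in N, time in s.
With the tool pointing down it reaches from about 0.375 to 0.9 m from the base axis. Payload 3.1 kg.
Tool frame: the origin (TCP) lies between the finger pads; the fingertips stand 22 mm ahead of it and the grasp point (between the pads) lies 3 mm ahead of it; z points along the fingers, y is the line along which they close (so a half turn about z gives the same grasp; the last joint's range is limited). The gripper opens to 87 mm and grips with 3 to 60 N. Pads are 19 mm wide; open, the fingers measure 117 mm over their backs; the gripper's body (75 mm by 190 mm) begins 51 mm behind the grasp point.
Start: joints at [1.06, 0.527, 1.433, -0, 1.181, -0.178], TCP at [0.204, 0.591, 0.245] pointing down, gripper open.
Joint ranges: [-3.08, 3.08], [-0.75, 2.2], [0.22, 2.44], [-1.43, 4.57], [0, 2.65], [-2.85, 2.85]. Speed limits (rad/s): [2.79, 2.79, 3.14, 3.14, 3.14, 3.14].

### API

Orientations are given as a unit quaternion [x, y, z, w].
In Python, from rig import get_obs, camera, get_calibration, hand_in, cut_out gives the robot as it stands.
- The arm moves only by the shell command python3 -m inch 'ROWS' [OPENING] [FORCE]. ROWS is JSON, one flat list of numbers, 6 for each row, row after row: the shift along the tool's x, y, z scaled (see below), then the turn, a rotation vector about the tool's x, y, z scaled (see below). A call has 1 to 20 rows; each row is the pose to reach, as a shift and turn from the pose commanded when the call began, along the tool's axes at that moment; what a row does not reach only later rows make up. The controller multiplies each number of a shift by 0.08 m and each number of a turn by 90 degrees. A row lasts 1/12 s, in which the tool goes at most 41.7 mm and 7.16 degrees, less where a joint would pass 70% of its speed; a pose out of reach is approached as far as the arm can. A call with a number of a shift or a turn outside -1 to 1 is refused whole. A call with a gripper value outside its range is refused whole. OPENING is the finger opening in mm, from 0 to 87, set as the call begins (- or left out, the last holds). The fingers move at their own pace and stop on an object; FORCE is the grip in N (left out, the last holds). Time passes only in rows, so rows that repeat a pose let the fingers close. It gives the time, the measured TCP pose, the force, the opening and the grip force at its end, in the units of the state.
- get_obs(): the state, without advancing time (a new reading comes with each control period).
- camera(name): name is "scene" or "top" or "wrist"; returns the picture (384x512x3 uint8, red, green, blue); there is no depth.
- get_calibration(name): a dict with "vertical_fov" (degrees; the focal length in pixels is half the picture's height over the tangent of half this angle, whatever the lens; pixels are square), "cx", "cy" (the principal point, pixels), "T" (4x4, takes a point from camera to world coordinates). Camera axes: x right, y down, z forward; pixel columns grow to the right and rows downward; lengths in m; the calibration is good to about 2 mm. The wrist camera is an equidistant fisheye: a pixel r from the principal point sees the ray r / f radians off the axis. A picture is of the moment at which its call begins: read the wrist's pose just before it. get_calibration takes no time and is no camera call; for the wrist camera it gives the pose at the moment of the call.
- hand_in(): hands the job in; it is judged then, once.
Trained networks look in the newest picture that a camera, given by its name, has taken for a name from the list of things; names that differ only in an ending like _2 or _b are one class to them, and where a whole thing is asked for, a point or a joint stands for the part that bears it (a point fixed in the world has none). Each returns a list of dicts, best first, with "conf" (0 to 1); they miss things now and then, are a little off and sometimes report something else, mostly with a low value. They report only what shows in the picture. A call takes as long as a camera call. They do not tell look-alikes from the thing itself.
- cut_out(camera, thing): "region" (384x512 bool, what is visible of it) and "bbox" ([left, top, right, bottom] in pixels, round what is visible of it).
The state is a dict: "time": time; "q": joint angles; "joint_velocities": joint speeds; "joint_torque": joint torques, N m; "position": TCP position; "tool_rot": TCP orientation; "ft_force": force on the tool from outside, world axes, zero at the start; "moment": the same for the moment, N m; "grip_width": finger opening in m; "grip_force": force on a finger pad.
Only numpy, scipy, OpenCV 4.12 (cv2) and the standard library are available. Lean on these libraries where they do the work, as an engineer would, in place of code of your own. Each camera call takes 0.05 s, during which the arm holds its last target. There are 200 camera calls.

## Working session

There is one attempt and no reset: what is moved stays moved. The work goes in short steps, Python scripts to look and compute and a shell command to move; the robot and the scene stay as the last step left them, time stands still between calls to the robot, and variables do not carry over. Pictures are saved under pics/ and viewed, at most 10 in all, crops included, and the job is handed in when it is done.

```bash
mkdir -p pics; ls; python3 - <<'E'
from rig import *
import cv2,numpy as np
for n in("scene","top"):
    im=camera(n); cv2.imwrite(f"pics/{n}0.png",im[:,:,::-1]); c=get_calibration(n); print(n,c)
    for t in("roller","rest","stand"):
        print(t,[(round(d["conf"],2),d["bbox"]) for d in cut_out(n,t)])
print(get_obs())
E
```

```text
pics
scene {'vertical_fov': 50.28995671834052, 'cx': 249.59899200821258, 'cy': 191.414803531275, 'T': array([[ 0.52623803,  0.7123905 , -0.46429873,  1.13880828],
       [ 0.85022039, -0.43175376,  0.3011876 , -0.36539214],
       [ 0.01410046, -0.55325262, -0.83289418,  1.12189634],
       [ 0.        ,  0.        ,  0.        ,  1.        ]])}
roller [(0.74, [161.4, 179.1, 200.2, 192.2]), (0.59, [189.3, 209.2, 226.6, 226.3])]
rest [(0.96, [142.0, 233.1, 174.7, 256.6]), (0.77, [188.4, 204.6, 229.8, 241.2])]
stand [(0.59, [253.5, 137.3, 307.2, 198.5])]
top {'vertical_fov': 47.753776400009585, 'cx': 244.6097366821937, 'cy': 193.50086462377087, 'T': array([[-0.02621323, -0.98166935,  0.18878071,  0.32013425],
       [-0.99965528,  0.02602153, -0.00349431,  0.02172365],
       [-0.0014821 , -0.18880723, -0.98201305,  1.20407984],
       [ 0.        ,  0.        ,  0.        ,  1.        ]])}
roller [(0.63, [276.3, 181.1, 322.6, 195.4]), (0.63, [285.0, 240.3, 327.9, 262.5])]
rest [(0.93, [339.8, 184.2, 379.7, 212.8]), (0.68, [275.9, 171.8, 323.6, 212.8]), (0.46, [386.7, 142.0, 416.8, 168.7])]
stand [(0.87, [150.9, 185.8, 228.7, 233.4])]
{'time': 0.4, 'q': array([ 1.05948390e+00,  5.27689361e-01,  1.43289243e+00, -3.18569506e-05,
        1.18139241e+00, -1.78509290e-01]), 'joint_velocities': array([-0.00097919, -0.00091466, -0.00047865,  0.00072475, -0.00120717,
        0.00107446]), 'joint_torque': array([-1.79020508e-04, -4.39502335e+01, -1.76654792e+01,  6.32720813e-02,
        5.30328497e-02, -9.10553126e-05]), 'position': array([0.20410491, 0.59059682, 0.24437057]), 'tool_rot': array([ 1.65628732e-01,  9.86188160e-01, -1.84517157e-04, -5.06348766e-05]), 'ft_force': array([ 0.05046597, -0.46750029,  0.36783811]), 'moment': array([0.03713331, 0.07640603, 0.00738085]), 'grip_force': 0.0, 'grip_width': 0.08699467139966394}
```

```bash
python3 - <<'E'
import cv2
im=cv2.imread("pics/top0.png")
cv2.imwrite("pics/topc.png",cv2.resize(im[120:290,140:430],None,fx=2.75,fy=2.75,interpolation=cv2.INTER_CUBIC))
E
```

```text
(no output)
```

View pics/scene0.png

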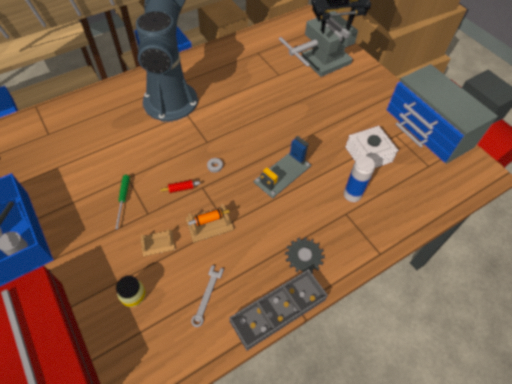

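View pics/topc.png

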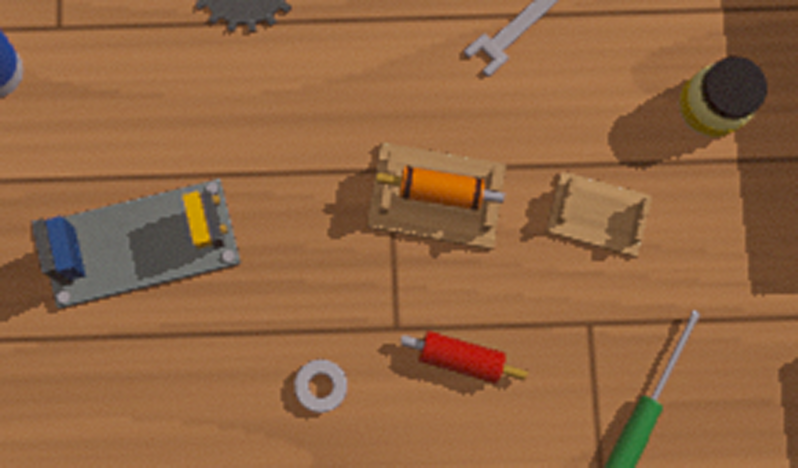

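The top crop shows the candidates for the roller: orange at full-frame px (301,188), lying in the larger rest with its brass pin to the left, and red at (308,250), lying on the bench. I choose the orange one. The large rest is at px (300,192) and the small one at (358,198). The stand is at (190,209), with blue at its left end and yellow at its right.

```bash
cat >h.py <<'E'
from rig import *
import cv2,numpy as np
from scipy.spatial.transform import Rotation as R
def ray(n,uv,c=None):
    c=c or get_calibration(n); f=192/np.tan(np.radians(c["vertical_fov"]/2))
    p=(np.atleast_2d(uv).astype(float)-[c["cx"],c["cy"]])/f
    if n=="wrist":
        r=np.linalg.norm(p,axis=1,keepdims=True)+1e-9; d=np.c_[p/r*np.sin(r),np.cos(r)]
    else: d=np.c_[p,np.ones(len(p))]
    return c["T"][:3,3],d@c["T"][:3,:3].T
def onz(n,uv,z,c=None):
    o,d=ray(n,uv,c); return (o+d*((z-o[2])/d[:,2])[:,None])[:,:2]
def proj(n,P,c=None):
    c=c or get_calibration(n); f=192/np.tan(np.radians(c["vertical_fov"]/2))
    q=(np.atleast_2d(P)-c["T"][:3,3])@c["T"][:3,:3]
    r=np.linalg.norm(q[:,:2],axis=1,keepdims=True)+1e-12
    s=np.arctan2(r,q[:,2:])/r if n=="wrist" else 1/q[:,2:]
    return q[:,:2]*s*f+[c["cx"],c["cy"]]
def tool():
    o=get_obs(); return o["position"],R.from_quat(o["tool_rot"]).as_matrix()
def rows(dp):  # world shift -> tool units
    p,M=tool(); return M.T@np.asarray(dp)/0.08
E
python3 - <<'E'
from h import *
im=cv2.imread("pics/top0.png")
c=lambda x,y:(140+x/2.75,120+y/2.75)
b,s,r=onz("top",[c(380,178),c(502,197),c(443,187)],.045)[[0,1,2]]
print("roller pins",b,s,r,np.linalg.norm(b-s))
P=onz("top",[c(220,180),c(238,262),c(62,305)],.012); print("plate",P,np.linalg.norm(P[0]-P[1]),np.linalg.norm(P[1]-P[2]), (P[0]+P[2])/2)
ax=P[2]-P[1]; print("stand y dir deg",np.degrees(np.arctan2(ax[1],ax[0])),"roller",np.degrees(np.arctan2(*(b-s)[::-1])))
p,M=tool();print(p,M)
E
```

```text
roller pins [ 0.56491978 -0.07471087] [ 0.5424989  -0.19465908] [ 0.55414433 -0.13678962] 0.12202568634383318
plate [[0.57413732 0.08598167]
 [0.48918665 0.06915145]
 [0.45042048 0.24614168]] 0.08660180135733686 0.18118598401469385 [0.5122789  0.16606168]
stand y dir deg 102.35439833985006 roller 79.41237621136776
[0.20410491 0.59059682 0.24437057] [[-9.45134241e-01  3.26682169e-01 -1.60993717e-04]
 [ 3.26682207e-01  9.45134178e-01 -3.47164091e-04]
 [ 3.87483460e-05 -3.80710453e-04 -9.99999927e-01]]
```

```bash
python3 -m inch '[-1,-1,0,0,0,0.906,-1,-1,0,0,0,0.906,-1,-1,0,0,0,0.906,-1,-1,0,0,0,0.906,-1,-1,0,0,0,0.906,-1,-1,0,0,0,0.906,-1,-1,0,0,0,0.906,-1,-1,0,0,0,0.906,-1,-1,0,0,0,0.906,-1,-1,0,0,0,0.906,-1,-1,0,0,0,0.906,-1,-1,0,0,0,0.906,-1,-1,0,0,0,0.906]'
for i in 1; do
python3 -m inch '[-1,0.73,0,0,0,0,-1,0.73,0,0,0,0,-1,0.73,0,0,0,0]'
python3 -m inch '[-1,0.73,0,0,0,0,-1,0.73,0,0,0,0,-1,0.73,0,0,0,0]'
python3 -m inch '[-1,0.73,0,0,0,0,-1,0.73,0,0,0,0,-1,0.73,0,0,0,0]'
python3 -m inch '[-1,0.73,0,0,0,0,-1,0.73,0,0,0,0,-1,0.73,0,0,0,0]'
python3 -m inch '[-1,0.73,0,0,0,0,-1,0.73,0,0,0,0,-1,0.73,0,0,0,0]'
python3 -m inch '[-1,0.73,0,0,0,0,-1,0.73,0,0,0,0,-1,0.73,0,0,0,0]'
python3 -m inch '[-1,0.73,0,0,0,0,-1,0.73,0,0,0,0,-1,0.73,0,0,0,0,-1,0.73,0,0,0,0,-1,0.73,0,0,0,0]'
done
python3 - <<'E'
from h import *
c=get_calibration("wrist"); im=camera("wrist"); cv2.imwrite("pics/w1.png",im[:,:,::-1]); np.savez("w1.npz",**c)
p,M=tool(); print(p,M,c,np.degrees(np.arctan2(M[1,0],M[0,0])),get_obs()["q"])
for t in("roller","stand"): print(t,[(round(d["conf"],2),d["bbox"]) for d in cut_out("wrist",t)])
E
```

```text
time: 1.48
position: [0.2537, 0.489, 0.2447]
tool_rot: [0.77, 0.638, 0.0, -0.0]
ft_force: [0.0, 0.2, -0.2]
grip_width: 0.087
grip_force: 0.0
time: 1.73
position: [0.2968, 0.3963, 0.2443]
tool_rot: [0.769, 0.639, -0.001, 0.001]
ft_force: [0.5, -0.4, 0.1]
grip_width: 0.0872
grip_force: 0.0
time: 1.98
position: [0.3401, 0.3068, 0.2446]
tool_rot: [0.77, 0.639, -0.0, 0.001]
ft_force: [-0.3, 0.4, -0.5]
grip_width: 0.0868
grip_force: 0.0
time: 2.23
position: [0.3836, 0.2175, 0.2449]
tool_rot: [0.77, 0.638, 0.0, 0.001]
ft_force: [0.4, -0.5, 0.1]
grip_width: 0.0869
grip_force: 0.0
time: 2.48
position: [0.427, 0.1278, 0.245]
tool_rot: [0.77, 0.638, 0.001, 0.002]
ft_force: [0.2, 0.2, 0.8]
grip_width: 0.087
grip_force: 0.0
time: 2.73
position: [0.4702, 0.0378, 0.2451]
tool_rot: [0.77, 0.638, 0.001, 0.002]
ft_force: [0.6, 1.4, -0.8]
grip_width: 0.087
grip_force: 0.0
time: 2.98
position: [0.5129, -0.0522, 0.2451]
tool_rot: [0.77, 0.638, 0.001, 0.003]
ft_force: [-0.1, 0.1, -0.3]
grip_width: 0.087
grip_force: 0.0
time: 3.4
position: [0.552, -0.1369, 0.2441]
tool_rot: [0.77, 0.638, -0.0, -0.001]
ft_f
[... 191 characters left out ...]
00221645 -0.99999684]] {'vertical_fov': 65.70646984690485, 'cx': 254.74833984196144, 'cy': 190.70492803046236, 'T': array([[ 9.82607972e-01, -1.79621053e-01, -4.70940545e-02,
         5.65463899e-01],
       [-1.85689972e-01, -9.51697953e-01, -2.44520428e-01,
        -7.02354708e-02],
       [-8.98298539e-04,  2.49012616e-01, -9.68499825e-01,
         3.85305927e-01],
       [ 0.00000000e+00,  0.00000000e+00,  0.00000000e+00,
         1.00000000e+00]])} 79.41136529102947 [-4.38487594e-01  4.51842814e-01  1.57720450e+00  6.61764902e-04
  1.11498922e+00 -2.53974399e-01]
roller [(0.97, [127.2, 153.9, 150.9, 235.7]), (0.87, [239.8, 116.7, 269.2, 226.3])]
stand [(0.67, [167.1, 2.0, 235.8, 25.1])]
```

View pics/w1.png

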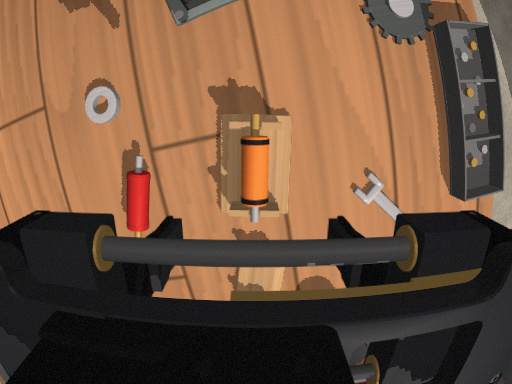

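The wrist view shows the orange roller in the large rest, with its brass pin tip near (256,115) and its steel tip near (255,222). The red decoy is at (138,200).

```bash
python3 - <<'E'
from h import *
c=dict(np.load("w1.npz")); im=cv2.imread("pics/w1.png")
hsv=cv2.cvtColor(im,cv2.COLOR_BGR2HSV); m=cv2.inRange(hsv,(5,200,150),(16,255,255)); m[:, :225]=0;m[:,285:]=0;m[:120]=0;m[215:]=0
v,u=np.nonzero(m); print(u.min(),u.max(),v.min(),v.max(),len(u))
# silhouette centre line at axis height
L=[]
for r in range(142,200,4):
    k=u[v==r]
    if len(k)>15: L.append(((k.min()+k.max())/2,r))
X=onz("wrist",L,.045,c); d=np.linalg.svd(X-X.mean(0))[2][0]; d*=np.sign(d[1]); print("axis deg",np.degrees(np.arctan2(d[1],d[0])),"residual mm",1e3*np.abs((X-X.mean(0))@[-d[1],d[0]]).max())
T=onz("wrist",[(255.5,114.5),(255,222)],.045,c); print(T,np.linalg.norm(T[0]-T[1])); mid=T.mean(0)-.0015*d
lat=np.array([-d[1],d[0]]); mid=mid+lat*((X.mean(0)-mid)@lat); print("mid",mid)
p,M=tool(); dp=np.r_[mid,.048]-p; print("dp",dp,"units",M.T@dp/.08)
E
```

```text
244 267 137 205 411Traceback (most recent call last):
  File "<stdin>", line 10, in <module>
  File "h.py", line 12, in onz
    o,d=ray(n,uv,c); return (o+d*((z-o[2])/d[:,2])[:,None])[:,:2]
        ~~~^^^^^^^^
  File "h.py", line 6, in ray
    p=(np.atleast_2d(uv).astype(float)-[c["cx"],c["cy"]])/f
       ~~~~~~~~~~~~~~~~~~~~~~~~~~~~~~~^~~~~~~~~~~~~~~~~~
ValueError: operands could not be broadcast together with shapes (1,0) (2,)
```

```bash
cat >m1.py <<'E'
from h import *
c=dict(np.load("w1.npz")); im=cv2.imread("pics/w1.png")
hsv=cv2.cvtColor(im,cv2.COLOR_BGR2HSV); m=cv2.inRange(hsv,(3,205,120),(18,255,255)); m[:, :236]=0;m[:,275:]=0;m[:120]=0;m[215:]=0
v,u=np.nonzero(m); print(u.min(),u.max(),v.min(),v.max(),len(u))
L=[]
for r in range(148,198,3):
    k=u[v==r]
    if len(k)>5: L.append(((k.min()+k.max())/2,r))
X=onz("wrist",L,.045,c); d=np.linalg.svd(X-X.mean(0))[2][0]; d*=np.sign(d[1]); print(len(L),"axis deg",np.degrees(np.arctan2(d[1],d[0])),"residual mm",1e3*np.abs((X-X.mean(0))@[-d[1],d[0]]).max())
T=onz("wrist",[(255.5,114.5),(255,222)],.045,c); print(T,np.linalg.norm(T[0]-T[1])); mid=T.mean(0)-.0015*d
lat=np.array([-d[1],d[0]]); mid=mid+lat*((X.mean(0)-mid)@lat); print("mid",mid)
p,M=tool(); dp=np.r_[mid,.048]-p; print("dp",dp,"units",M.T@dp/.08)
E
python3 m1.py
```

```text
243 267 136 205 128Traceback (most recent call last):
  File "m1.py", line 9, in <module>
    X=onz("wrist",L,.045,c); d=np.linalg.svd(X-X.mean(0))[2][0]; d*=np.sign(d[1]); print(len(L),"axis deg",np.degrees(np.arctan2(d[1],d[0])),"residual mm",1e3*np.abs((X-X.mean(0))@[-d[1],d[0]]).max())
  File "h.py", line 12, in onz
    o,d=ray(n,uv,c); return (o+d*((z-o[2])/d[:,2])[:,None])[:,:2]
        ~~~^^^^^^^^
  File "h.py", line 6, in ray
    p=(np.atleast_2d(uv).astype(float)-[c["cx"],c["cy"]])/f
       ~~~~~~~~~~~~~~~~~~~~~~~~~~~~~~~^~~~~~~~~~~~~~~~~~
ValueError: operands could not be broadcast together with shapes (1,0) (2,)
```

```bash
python3 -c "
import cv2;h=cv2.cvtColor(cv2.imread('pics/w1.png'),cv2.COLOR_BGR2HSV);print(h[170,236:276:3].tolist())"; sed -i 's/(3,205,120),(18,255,255)/(4,205,110),(25,255,255)/' m1.py; python3 m1.py
```

```text
[[15, 120, 132], [15, 117, 126], [11, 200, 115], [11, 197, 162], [11, 202, 207], [12, 199, 231], [12, 193, 245], [13, 192, 249], [13, 192, 250], [13, 194, 249], [12, 200, 241], [15, 123, 211], [15, 119, 193], [15, 120, 194]]
242 267 136 205 142
1 axis deg 0.0 residual mm 0.0
[[ 0.56629333 -0.06878279]
 [ 0.54190167 -0.19492496]] 0.12847879344697524
mid [ 0.5540975  -0.13185387]
dp [ 0.00281832  0.00309709 -0.19634645] units [0.04234022 0.03205019 2.4543143 ]
```

```bash
sed -i 's/(4,205,110),(25,255,255)/(4,165,90),(25,255,255)/' m1.py; python3 m1.py
```

```text
241 268 135 206 1626
17 axis deg 78.336268487593 residual mm 0.6053420422842789
[[ 0.56629333 -0.06878279]
 [ 0.54190167 -0.19492496]] 0.12847879344697524
mid [ 0.55294888 -0.13314839]
dp [ 0.0016697   0.00180258 -0.19634645] units [0.02381172 0.02088417 2.45431842]
```

```bash
python3 -m inch '[0.025,0.02,0.5,0,0,0,0.025,0.02,1,0,0,0,0.025,0.02,1,0,0,0,0.025,0.02,1,0,0,0,0.025,0.02,1,0,0,0]'
python3 - <<'E'
from h import *
c=get_calibration("wrist"); im=camera("wrist"); cv2.imwrite("pics/w2.png",im[:,:,::-1]); np.savez("w2.npz",**c)
cv2.imwrite("pics/w2c.png",cv2.resize(im[60:300,130:380,::-1],None,fx=2.4,fy=2.4,interpolation=cv2.INTER_CUBIC))
E
```

```text
time: 3.97
position: [0.555, -0.1345, 0.1661]
tool_rot: [0.769, 0.639, 0.0, 0.001]
ft_force: [0.8, 0.2, 0.7]
grip_width: 0.087
grip_force: 0.0
```

View pics/w2c.png

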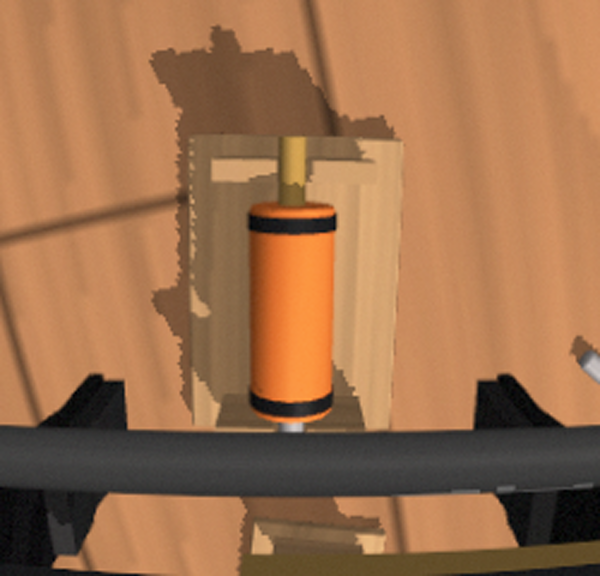

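The close crop confirms the orange roller with black bands, brass pin at the top (tip at full px (252,117)), in the large rest and centred between the fingers.

```bash
python3 - <<'E'
from h import *
c=dict(np.load("w2.npz")); g=lambda x,y:(130+x/2.4,60+y/2.4)
t=onz("wrist",[g(293,137)],.045,c)[0]; s=onz("wrist",[g(291,205),g(291,418)],.052,c); print(t,s,np.linalg.norm(s[0]-s[1]))
d=np.array([np.cos(np.radians(79.2)),np.sin(np.radians(79.2))]); print(t-.065*d, s.mean(0))
m=(s.mean(0)+t-.065*d)/2
p,M=tool(); print(p,M.T@(np.r_[m,.048]-p)/.08)
E
```

```text
[ 0.56591601 -0.06862799] [[ 0.56075945 -0.09245107]
 [ 0.54549538 -0.1728736 ]] 0.08185826191881009
[ 0.55373622 -0.13247667] [ 0.55312741 -0.13266233]
[ 0.55560135 -0.13502763  0.16690177] [ 0.02662347 -0.03815188  1.48610901]
```

```bash
python3 -m inch '[0.027,-0.035,0.4,0,0,0,0.027,-0.035,0.8,0,0,0,0.027,-0.035,0.8,0,0,0,0.027,-0.035,0.8,0,0,0]'
python3 -m inch '[0,0,0.4,0,0,0,0,0,0.68,0,0,0,0,0,0.68,0,0,0,0,0,0.68,0,0,0,0,0,0.68,0,0,0]'
python3 -m inch '[0,0,0,0,0,0,0,0,0,0,0,0,0,0,0,0,0,0,0,0,0,0,0,0,0,0,0,0,0,0,0,0,0,0,0,0,0,0,0,0,0,0,0,0,0,0,0,0,0,0,0,0,0,0,0,0,0,0,0,0]' 20 55
```

```text
time: 4.35
position: [0.5521, -0.1324, 0.1016]
tool_rot: [0.769, 0.639, 0.0, 0.0]
ft_force: [-0.1, 0.2, 0.3]
grip_width: 0.0873
grip_force: 0.0
time: 4.77
position: [0.5538, -0.1332, 0.0487]
tool_rot: [0.769, 0.639, 0.001, 0.002]
ft_force: [0.3, -0.3, 0.6]
grip_width: 0.0869
grip_force: 0.0
time: 5.6
position: [0.5519, -0.1324, 0.046]
tool_rot: [0.769, 0.639, -0.0, -0.0]
ft_force: [0.3, 0.3, -1.0]
grip_width: 0.0306
grip_force: 55.0
```

```bash
python3 -m inch '[0,0,-0.2,0,0,0,0,0,-0.5,0,0,0,0,0,-1,0,0,0,0,0,-1,0,0,0,0,0,-1,0,0,0,0,0,-1,0,0,0]'
python3 -m inch '[0,0,-0.4,0,0,0,0,0,-0.8,0,0,-0.06,0,0,-0.8,0,0,-0.13,0,0,-0.8,0,0,-0.2,0,0,-0.8,0,0,-0.255,0,0,-0.8,0,0,-0.255,0,0,-0.8,0,0,-0.255]'
python3 -m inch '[0.5,0.15,0,0,0,0,1,0.3,0,0,0,0,1,0.3,0,0,0,0,1,0.3,0,0,0,0]'
python3 -m inch '[0.5,0.15,0,0,0,0,1,0.3,0,0,0,0,1,0.3,0,0,0,0,1,0.3,0,0,0,0,1,0.3,0,0,0,0,1,0.3,0,0,0,0]'
python3 - <<'E'
from h import *
c=get_calibration("wrist"); im=camera("wrist"); cv2.imwrite("pics/w3.png",im[:,:,::-1]); np.savez("w3.npz",**c)
p,M=tool(); print(p,np.degrees(np.arctan2(M[1,0],M[0,0])),M[2])
S=[[.5123,.1661,.012],[.5123-.214*.056,.1661+.977*.056,.11]]; print(proj("wrist",S,c))
cv2.imwrite("pics/w3c.png",cv2.resize(im[0:260,90:430,::-1],None,fx=2.3,fy=2.3,interpolation=cv2.INTER_CUBIC))
E
```

```text
time: 6.1
position: [0.5511, -0.1321, 0.1256]
tool_rot: [0.769, 0.639, -0.0, -0.001]
ft_force: [-0.3, -0.2, -2.4]
grip_width: 0.0303
grip_force: 55.0
time: 6.68
position: [0.5508, -0.1319, 0.1883]
tool_rot: [0.628, 0.778, -0.0, -0.002]
ft_force: [-0.2, 0.9, -2.7]
grip_width: 0.0304
grip_force: 55.0
time: 7.02
position: [0.5573, -0.0468, 0.189]
tool_rot: [0.626, 0.78, -0.001, -0.001]
ft_force: [0.2, -0.8, -1.5]
grip_width: 0.0305
grip_force: 55.0
time: 7.52
position: [0.5647, 0.0326, 0.1898]
tool_rot: [0.628, 0.778, -0.0, 0.0]
ft_force: [-1.1, -0.6, -0.1]
grip_width: 0.0308
grip_force: 55.0
[0.56473688 0.03243508 0.18991447] 102.20249784620076 [-3.71575155e-04 -3.55675906e-04 -9.99999868e-01]
[[232.31975604  48.14130467]
 [224.00253954 -41.7085218 ]]
```

View pics/w3c.png

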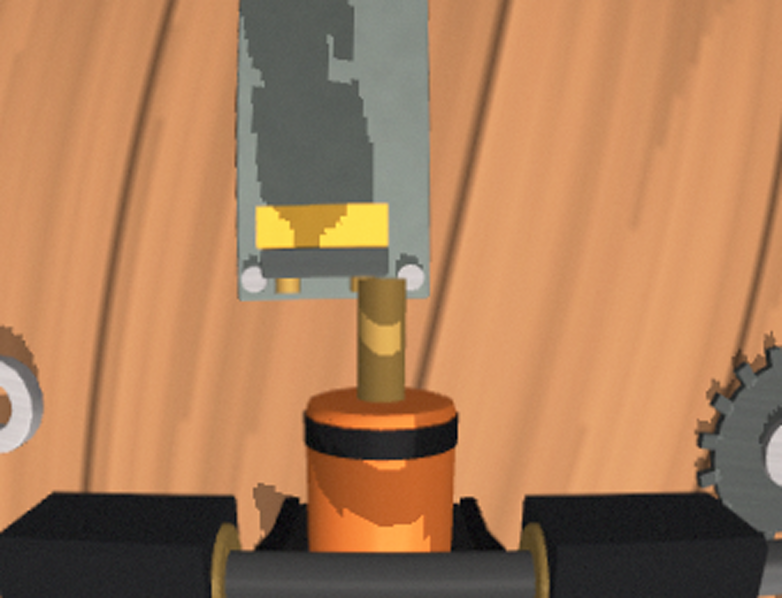

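The crop shows the stand's yellow end: the plate's near corners are at crop px (238,298) and (428,298), and the yellow cheek's inner top edge runs from (256,204) to (388,203). The brass tip is at crop (382,280), so the roller is too far to the right.

```bash
cat >fit.py <<'E'
from h import *
from scipy.optimize import least_squares
c=dict(np.load("w3.npz")); g=lambda x,y:np.array((90+x/2.3,y/2.3))
def W(q,P):
    a=q[2]-np.pi/2; P=np.atleast_2d(P); return np.c_[q[0]+np.cos(a)*P[:,0]-np.sin(a)*P[:,1],q[1]+np.sin(a)*P[:,0]+np.cos(a)*P[:,1],P[:,2]]
# stand local: x lateral; y along axis. camera right = +world x ~ +local x
obs=np.array([g(238,299),g(429,298),g(256,204),g(388,203)])
def res(q):
    A=proj("wrist",W(q,[[-.045,-.095,.012],[.045,-.095,.012],[-.025,-.056,q[3]],[.025,-.056,q[3]]]),c)
    e=(A-obs).ravel()
    # long edges: column at row 20 of crop
    for xl,u in((-.045,238),(.045,429)):
        E=proj("wrist",W(q,[[xl,y,.012] for y in np.linspace(-.09,.09,40)]),c)
        for r in(30,100,180):
            e=np.r_[e,np.interp(g(0,r)[1],E[::-1,1],E[::-1,0])-g(u,r)[0]]
    return e
s=least_squares(res,[.512,.166,np.radians(102.3),.075]); q=s.x; print(q[:2],np.degrees(q[2]),"yellow top",q[3],np.round(s.fun,1))
np.save("stand.npy",q)
p,M=tool(); a=M[:2,:2]
print("tool->stand center, tool xy mm",1e3*(M.T@(np.r_[q[:2],0]-np.r_[p[:2],0]))[:2])
t=onz("wrist",[g(382,281)],p[2]+.002,c)[0]; print("tip in tool mm",1e3*(M.T@(np.r_[t,0]-np.r_[p[:2],0]))[:2])
e=onz("wrist",[g(382,400)],p[2]+.012,c)[0]; print("barrel end",1e3*(M.T@(np.r_[e,0]-np.r_[p[:2],0]))[:2])
E
python3 fit.py
```

```text
[0.51323713 0.17285688] 102.12173507264461 yellow top 0.07082217245470668 [-0.3  0.1  0.2 -0.1  0.   0.3  0.1 -0.3  0.3 -0.5 -0.8  0.2  0.4  0.5]
tool->stand center, tool xy mm [148.13456094 -20.65561991]
tip in tool mm [64.88949886  1.33834742]
barrel end [42.33832592  1.30013562]
```

```bash

python3 -m inch '[0.4,-0.275,0,0,0,0,0.825,-0.275,0,0,0,0,0.825,-0.275,0,0,0,0,0.825,-0.275,0,0,0,0]'
python3 -m inch '[0.4,0,0,0,0,0,0.825,0,0,0,0,0,0.825,0,0,0,0,0,0.825,0,0,0,0,0,0.825,0,0.3,0,0,0,0.825,0,0.6,0,0,0,0.825,0,0.6,0,0,0,0.825,0,0.6,0,0,0]'
python3 - <<'E'
from h import *
c=get_calibration("wrist"); im=camera("wrist"); cv2.imwrite("pics/w4.png",im[:,:,::-1]); np.savez("w4.npz",**c)
p,M=tool(); q=np.load("stand.npy"); print(p,np.degrees(np.arctan2(M[1,0],M[0,0])),1e3*(M.T@(np.r_[q[:2],0]-np.r_[p[:2],0]))[:2],get_obs()["ft_force"])
cv2.imwrite("pics/w4c.png",cv2.resize(im[0:240,130:380,::-1],None,fx=2.5,fy=2.5,interpolation=cv2.INTER_CUBIC))
E
```

```text
time: 7.9
position: [0.5287, 0.0939, 0.1902]
tool_rot: [0.627, 0.779, -0.0, 0.0]
ft_force: [-0.1, -0.3, -2.0]
grip_width: 0.0303
grip_force: 55.0
time: 8.57
position: [0.5149, 0.1566, 0.1413]
tool_rot: [0.628, 0.778, -0.001, -0.001]
ft_force: [1.0, 0.1, -2.8]
grip_width: 0.0305
grip_force: 55.0
[0.51585607 0.15701214 0.14236297] 102.23478693605718 [16.03985565  0.79833337] [ 0.50044952  0.33710481 -2.08595635]
```

View pics/w4c.png

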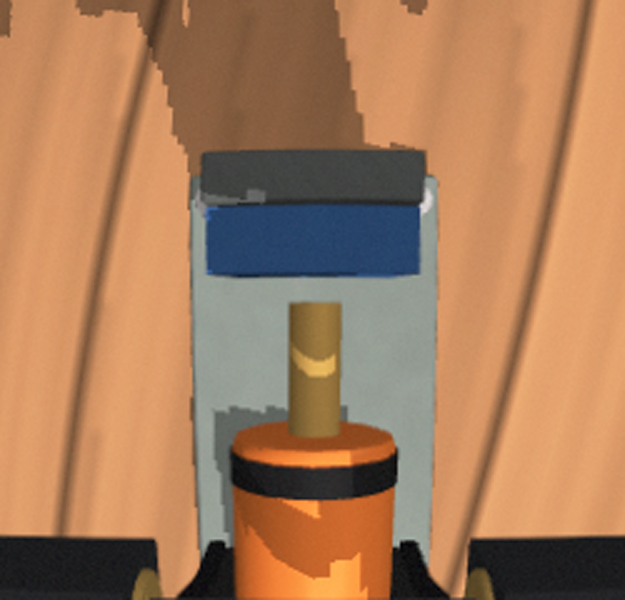

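The view shows the blue cheek's inner top edge from crop (207,275) to (420,274), with the brass pin tip at (315,303), nearly centred.

```bash
python3 - <<'E'
from h import *
c=dict(np.load("w4.npz")); g=lambda x,y:(130+x/2.5,y/2.5); p,M=tool()
f=lambda uv,z:1e3*(M.T@(np.r_[onz("wrist",[uv],z,c)[0],0]-np.r_[p[:2],0]))[:2]
for z in(.104,.109,.114): a,b=f(g(207,274),z),f(g(420,274),z); print(z,(a+b)/2,b-a)
print("tip",f(g(315,304),p[2]+.004),"barrel",f(g(314,437),p[2]+.013))
for r in(300,): print("plate",(f(g(194,r),.012)+f(g(437,r),.012))/2)
E
```

```text
0.104 [71.56680977  0.08955838] [-3.29779674e-02  5.08439627e+01]
0.109 [71.45876316  0.08848574] [-3.20538198e-02  4.94191532e+01]
0.114 [71.35071656  0.0874131 ] [-3.11296723e-02  4.79943436e+01]
tip [64.9066456   0.34740043] barrel [42.0153692   0.14550378]
plate [64.16519193  0.84161856]
```

```bash

python3 -m inch '[0,0,0.3,0,0,0,0,0,0.5,0,0,0,0,0,0.65,0,0,0,0,0,0.65,0,0,0,0,0,0.65,0,0,0,0,0,0.65,0,0,0]'
python3 -m inch '[0.04,0,0,0,0,0,0.08,0,0,0,0,0,0.1,0,0,0,0,0,0.12,0,0,0,0,0,0.14,0,0,0,0,0,0.16,0,0,0,0,0,0.18,0,0,0,0,0,0.2,0,0,0,0,0,0.2,0,0,0,0,0,0.2,0,0,0,0,0,0.2,0,0,0,0,0]'
cat >st.py <<'E'
from h import *
p,M=tool(); q=np.load("stand.npy"); a=q[2]; s=np.array([np.cos(a),np.sin(a),0]); l=np.array([np.sin(a),-np.cos(a),0])
d=p-np.r_[q[:2],0]; o=get_obs(); F=o["ft_force"]
print("stand y %.1f x %.1f z %.1f mm; F along %.1f lat %.1f z %.1f; M"%(1e3*d@s,1e3*d@l,1e3*p[2],F@s,F@l,F[2]),np.round(o["moment"],2),o["time"], "yaw %.2f"%np.degrees(np.arctan2(M[1,0],M[0,0])),np.round(M[2],3))
E
python3 st.py
```

```text
time: 9.12
position: [0.5164, 0.1582, 0.0916]
tool_rot: [0.627, 0.779, 0.001, 0.001]
ft_force: [0.9, -0.6, -2.1]
grip_width: 0.0306
grip_force: 55.0
time: 10.03
position: [0.513, 0.1729, 0.0907]
tool_rot: [0.627, 0.779, 0.0, 0.002]
ft_force: [1.7, -7.7, -0.2]
grip_width: 0.0307
grip_force: 55.0
stand y 0.1 x -0.2 z 90.7 mm; F along -7.9 lat 0.1 z -0.2; M [-1.19 -0.37 -0.06] 10.0333 yaw 102.40 [-0.002  0.003 -1.   ]
```

```bash

python3 -m inch '[0.02,0,0,0,0,0,0.04,0,0,0,0,0,0.06,0,0,0,0,0,0.075,0,0,0,0,0,0.088,0,0,0,0,0,0.088,0,0,0,0,0,0.088,0,0,0,0,0,0.088,0,0,0,0,0]'; python3 st.py
python3 - <<'E'
from h import *
c=get_calibration("wrist"); im=camera("wrist"); np.savez("w5.npz",**c); cv2.imwrite("pics/w5.png",im[:,:,::-1])
cv2.imwrite("pics/w5c.png",cv2.resize(im[0:240,130:380,::-1],None,fx=2.5,fy=2.5,interpolation=cv2.INTER_CUBIC))
E
```

```text
time: 10.7
position: [0.5118, 0.179, 0.0908]
tool_rot: [0.626, 0.78, -0.0, 0.002]
ft_force: [3.4, -10.3, -1.5]
grip_width: 0.0304
grip_force: 55.0
stand y 6.3 x -0.2 z 90.8 mm; F along -10.8 lat 1.2 z -1.5; M [-1.7  -0.47 -0.06] 10.7 yaw 102.44 [-0.004  0.003 -1.   ]
```

View pics/w5c.png

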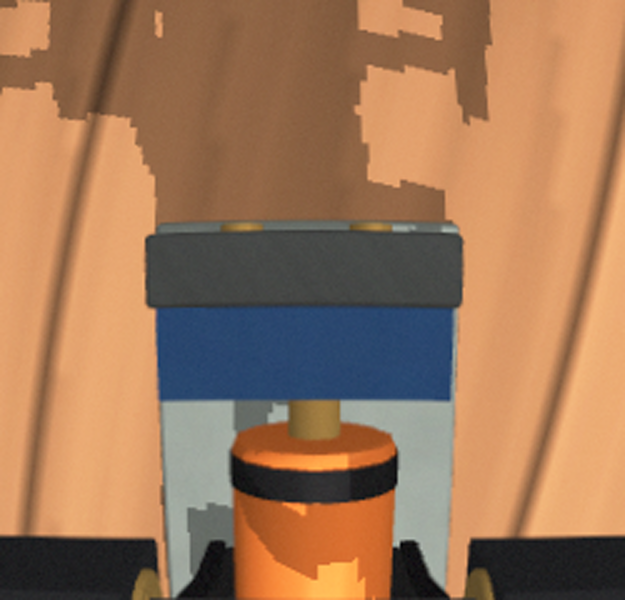

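The pin now presses on the blue face: it is at crop column 314.5, and the blue cheek spans columns 160–452 (centre 306), so the pin is about 1 mm off.

```bash
python3 - <<'E'
from h import *
c=dict(np.load("w5.npz")); g=lambda x,y:(130+x/2.5,y/2.5); p,M=tool()
f=lambda uv,z:1e3*(M.T@(np.r_[onz("wrist",[uv],z,c)[0],0]-np.r_[p[:2],0]))[:2]
a,b=f(g(160,400),.107),f(g(452,400),.107); print((a+b)/2,b-a)
print("pin",f(g(314.5,410),p[2]+.004),f(g(314.5,434),p[2]+.004))
E
```

```text
[49.31676733 -0.33907241] [-0.08826059 50.08493333]
pin [45.36093634  1.20541682] [40.78977201  1.2055555 ]
```

```bash

python3 -m inch '[0.008,-0.009,0,0,0,0,0.016,-0.018,0,0,0,0,0.016,-0.018,0.03,0,0,0,0.016,-0.018,0.06,0,0,0,0.016,-0.018,0.09,0,0,0,0.016,-0.018,0.12,0,0,0,0.016,-0.018,0.125,0,0,0,0.016,-0.018,0.125,0,0,0,0.016,-0.018,0.125,0,0,0]'; python3 st.py
python3 - <<'E'
from h import *
c=get_calibration("wrist"); im=camera("wrist"); np.savez("w6.npz",**c)
p,M=tool()
f=lambda uv,z:1e3*(M.T@(np.r_[onz("wrist",[uv],z,c)[0],0]-np.r_[p[:2],0]))[:2]
h=cv2.cvtColor(im,cv2.COLOR_RGB2HSV); m=cv2.inRange(h,(100,120,50),(125,255,255)); m[:, :140]=0;m[:,370:]=0
v,u=np.nonzero(m); print(u.min(),u.max(),v.min(),v.max())
r=np.bincount(v).argmax(); bot=[x for x in range(200) if (v==x).sum()>60][-1]; k=u[v==bot-1]; print(bot,k.min(),k.max())
a,b=f((k.min()-.5,bot),.107),f((k.max()+.5,bot),.107); print("blue",(a+b)/2,b-a)
w=cv2.inRange(h,(15,90,60),(32,255,255)); 
for rr in(bot+3,bot+6): 
    j=[x for x in np.nonzero(w[rr])[0] if 235<x<275]; print(j[0],j[-1],"pin",f(((j[0]+j[-1])/2,rr),p[2]+.004))
E
```

```text
time: 11.5
position: [0.5102, 0.1799, 0.081]
tool_rot: [0.626, 0.78, -0.0, 0.002]
ft_force: [2.5, -11.1, 1.6]
grip_width: 0.0302
grip_force: 55.0
stand y 7.5 x -1.5 z 81.0 mm; F along -11.3 lat 0.1 z 1.6; M [-1.75 -0.42 -0.03] 11.5 yaw 102.44 [-0.004  0.003 -1.   ]
191 318 126 166
166 193 317
blue [48.42061808  0.76401406] [-0.06466124 49.67831314]
245 265 pin [42.99264711  0.83375603]
245 265 pin [41.56170288  0.83294747]
```

```bash

python3 -m inch '[0,0,0.02,0,0,0,0,0,0.04,0,0,0,0,0,0.06,0,0,0,0,0,0.08,0,0,0,0,0,0.1,0,0,0,0,0,0.12,0,0,0,0,0,0.14,0,0,0,0,0,0.16,0,0,0,0,0,0.18,0,0,0,0,0,0.18,0,0,0,0,0,0.18,0,0,0]'; python3 st.py
python3 -m inch '[0,0,0.01,0,0,0,0,0,0.025,0,0,0,0,0,0.025,0,0,0,0,0,0.025,0,0,0]'; python3 st.py
```

```text
time: 12.47
position: [0.51, 0.1799, 0.0664]
tool_rot: [0.626, 0.78, -0.0, 0.002]
ft_force: [2.4, -11.9, 1.2]
grip_width: 0.0302
grip_force: 55.0
stand y 7.6 x -1.7 z 66.4 mm; F along -12.1 lat -0.2 z 1.2; M [-1.74 -0.36  0.01] 12.4667 yaw 102.43 [-0.003  0.002 -1.   ]
time: 12.8
position: [0.51, 0.1799, 0.0645]
tool_rot: [0.626, 0.78, -0.0, 0.002]
ft_force: [3.3, -12.1, 1.2]
grip_width: 0.0305
grip_force: 55.0
stand y 7.6 x -1.7 z 64.5 mm; F along -12.5 lat 0.6 z 1.2; M [-1.77 -0.32 -0.01] 12.8 yaw 102.43 [-0.003  0.002 -1.   ]
```

```bash

python3 -m inch '[0,0,0.01,0,0,0,0,0,0.02,0,0,0,0,0,0.02,0,0,0,0,0,0.02,0,0,0]' >/dev/null; python3 st.py
python3 -m inch '[0,0,0.01,0,0,0,0,0,0.02,0,0,0,0,0,0.02,0,0,0,0,0,0.02,0,0,0]'>/dev/null; python3 st.py
```

```text
stand y 7.6 x -1.7 z 62.9 mm; F along -11.0 lat 1.0 z 1.2; M [-1.74 -0.31 -0.06] 13.1333 yaw 102.43 [-0.003  0.002 -1.   ]
stand y 7.6 x -1.7 z 61.3 mm; F along -11.1 lat 0.5 z 1.2; M [-1.68 -0.36  0.03] 13.4667 yaw 102.43 [-0.003  0.002 -1.   ]
```

```bash

python3 -m inch '[0,0,0.01,0,0,0,0,0,0.018,0,0,0,0,0,0.018,0,0,0,0,0,0.018,0,0,0]' >/dev/null; python3 st.py
```

```text
stand y 7.7 x -1.7 z 59.8 mm; F along -11.0 lat 0.6 z 0.5; M [-1.67 -0.31 -0.03] 13.8 yaw 102.43 [-0.003  0.002 -1.   ]
```

```bash

python3 -m inch '[0,0,0.01,0,0,0,0,0,0.018,0,0,0,0,0,0.018,0,0,0,0,0,0.018,0,0,0]' >/dev/null; python3 st.py
```

```text
stand y 7.7 x -1.8 z 58.3 mm; F along -11.0 lat 0.8 z 0.0; M [-1.62 -0.39 -0.  ] 14.1333 yaw 102.42 [-0.003  0.002 -1.   ]
```

```bash

python3 -m inch '[0,0,0.01,0,0,0,0,0,0.015,0,0,0,0,0,0.015,0,0,0,0,0,0.015,0,0,0]' >/dev/null; python3 st.py
```

```text
stand y 8.2 x -1.8 z 56.9 mm; F along -9.2 lat 1.3 z -2.5; M [-1.41 -0.38 -0.03] 14.4667 yaw 102.40 [-0.002  0.002 -1.   ]
```

```bash

python3 -m inch '[0,0,0.01,0,0,0,0,0,0.02,0,0,0,0,0,0.02,0,0,0,0,0,0.02,0,0,0]' >/dev/null; python3 st.py
```

```text
stand y 8.3 x -1.8 z 55.5 mm; F along -8.7 lat -0.1 z -0.2; M [-1.32 -0.27 -0.11] 14.8 yaw 102.40 [-0.002  0.002 -1.   ]
```

```bash

python3 -m inch '[-0.015,0,0,0,0,0,-0.03,0,0,0,0,0,-0.045,0,0,0,0,0,-0.045,0,0,0,0,0,-0.045,0,0,0,0,0]' >/dev/null; python3 st.py
```

```text
stand y 5.0 x -1.8 z 55.5 mm; F along -8.3 lat 0.2 z 0.1; M [-1.07 -0.23  0.01] 15.2167 yaw 102.38 [-0.002  0.002 -1.   ]
```

```bash

python3 -m inch '[-0.015,0,0,0,0,0,-0.03,0,0,0,0,0,-0.03,0,0,0,0,0,-0.03,0,0,0,0,0]' >/dev/null; python3 st.py
```

```text
stand y 2.8 x -1.9 z 55.4 mm; F along -6.7 lat 0.7 z -0.6; M [-0.87 -0.28  0.01] 15.55 yaw 102.36 [-0.001  0.002 -1.   ]
```

```bash

python3 -m inch '[-0.012,0,0,0,0,0,-0.025,0,0,0,0,0,-0.025,0,0,0,0,0,-0.025,0,0,0,0,0]' >/dev/null; python3 st.py
```

```text
stand y 1.1 x -2.0 z 55.4 mm; F along -5.4 lat 0.1 z 0.2; M [-0.81 -0.17 -0.06] 15.8833 yaw 102.36 [-0.001  0.002 -1.   ]
```

```bash

python3 -m inch '[-0.006,0,0,0,0,0,-0.012,0,0,0,0,0,-0.012,0,0,0,0,0,-0.012,0,0,0,0,0]' >/dev/null; python3 st.py
```

```text
stand y 0.3 x -2.1 z 55.3 mm; F along -4.6 lat 0.7 z 0.2; M [-0.75 -0.25 -0.03] 16.2167 yaw 102.35 [-0.001  0.002 -1.   ]
```

```bash

python3 -m inch '[-0.004,0,0.01,0,0,0,-0.008,0,0.02,0,0,0,-0.008,0,0.03,0,0,0,-0.008,0,0.03,0,0,0,-0.008,0,0.03,0,0,0]' >/dev/null; python3 st.py
```

```text
stand y -0.0 x -2.6 z 52.8 mm; F along -5.8 lat 0.0 z 3.0; M [-0.88 -0.17 -0.  ] 16.6333 yaw 102.37 [-0.001  0.001 -1.   ]
```

```bash

python3 -m inch '[0,0,0.006,0,0,0,0,0,0.012,0,0,0,0,0,0.012,0,0,0,0,0,0.012,0,0,0]' >/dev/null; python3 st.py
```

```text
stand y -0.0 x -2.5 z 52.7 mm; F along -5.1 lat -0.4 z 8.5; M [-1.02  0.02 -0.  ] 16.9667 yaw 102.37 [-0.001  0.001 -1.   ]
```

```bash

python3 -m inch '[-0.006,0,-0.01,0,0,0,-0.006,0,-0.01,0,0,0,-0.006,0,-0.01,0,0,0]' >/dev/null; python3 st.py
python3 -m inch '[0,0,0,0,0,0,0,0,0,0,0,0,0,0,0,0,0,0,0,0,0,0,0,0,0,0,0,0,0,0,0,0,0,0,0,0]' 60 10; python3 st.py
```

```text
stand y -0.3 x -2.6 z 52.7 mm; F along -4.7 lat -0.9 z 5.2; M [-0.84 -0.1   0.02] 17.2167 yaw 102.36 [-0.     0.001 -1.   ]
time: 17.72
position: [0.5101, 0.1722, 0.0521]
tool_rot: [0.627, 0.779, -0.0, -0.0]
ft_force: [-0.5, 0.7, -0.2]
grip_width: 0.0581
grip_force: 0.0
stand y 0.0 x -3.2 z 52.1 mm; F along 0.8 lat -0.4 z -0.2; M [-0.04  0.02 -0.02] 17.7167 yaw 102.35 [ 0.    -0.001 -1.   ]
```

```bash

python3 -m inch '[0,0,-0.1,0,0,0,0,0,-0.3,0,0,0,0,0,-0.6,0,0,0,0,0,-1,0,0,0,0,0,-1,0,0,0,0,0,-1,0,0,0]' >/dev/null
python3 -m inch '[0,0,-0.4,0,0,0,-0.5,0,-0.8,0,0,0,-1,0,-1,0,0,0,-1,0,-1,0,0,0,-1,0,-1,0,0,0,-1,0,-1,0,0,0]'
python3 - <<'E'
from h import *
c=get_calibration("wrist"); im=camera("wrist"); np.savez("w7.npz",**c)
q=np.load("stand.npy"); u,v=proj("wrist",[[q[0],q[1],.05]],c)[0].astype(int); print(u,v)
cv2.imwrite("pics/w7.png",im[:,:,::-1]); a,b=max(v-100,0),max(u-110,0)
cv2.imwrite("pics/w7c.png",cv2.resize(im[a:a+200,b:b+220,::-1],None,fx=3,fy=3,interpolation=cv2.INTER_CUBIC)); print(b,a)
E
```

```text
time: 18.72
position: [0.5266, 0.0937, 0.2113]
tool_rot: [0.628, 0.778, -0.0, -0.001]
ft_force: [-0.5, -0.0, -0.5]
grip_width: 0.0599
grip_force: 0.0
257 103
147 3
```

View pics/w7c.png

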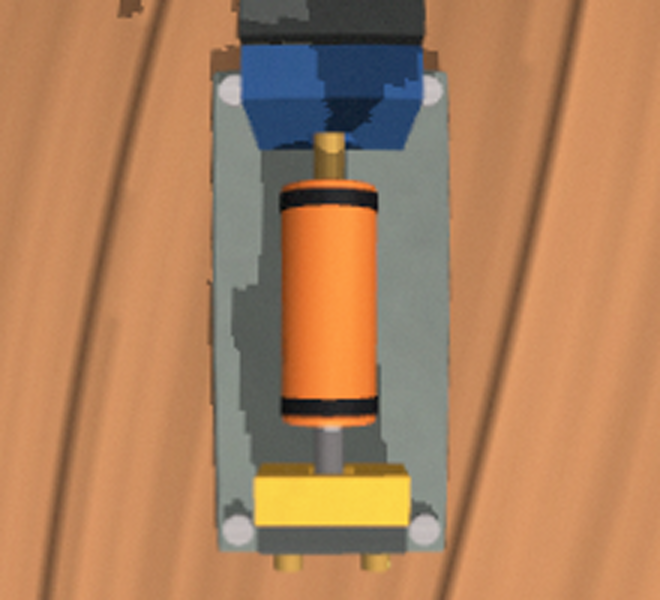

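The roller hangs centred and aligned between both cheeks, with the brass pin entering the blue cheek at crop (330,135) and the steel pin entering the yellow cheek at (330,470). I'll do a quick numeric check and then hand in.

```bash
python3 - <<'E'
from h import *
c=dict(np.load("w7.npz")); q=np.load("stand.npy"); a=q[2]; s=np.array([np.cos(a),np.sin(a)]); l=np.array([s[1],-s[0]])
# black band edges at the top of the barrel (z ~ axis+15)
for z in(.063,.067):
    X=onz("wrist",[(147+329.5/3,3+186/3),(147+329.5/3,3+418/3)],z,c)-q[:2]; print(z,1e3*X@s,1e3*X@l,1e3*(X@s).mean())
E
```

```text
0.063 [ 37.53664867 -38.33852104] [-1.17329199 -1.06245823] -0.40093618227932115
0.067 [ 36.84505932 -37.98198465] [-1.19448547 -1.08518275] -0.5684626622000054
```

```bash
python3 -m inch '[0,0,0,0,0,0,0,0,0,0,0,0]' | head -1; python3 -c "
from rig import *
print(hand_in())"
```

```text
time: 18.93
the job is handed in; nothing more can be done
None
```

I handed the job in at about 19 s: the roller is released and hangs from both pins, centred to about 1 mm in the last picture, and push forces stayed near 12 N in every reading; `hand_in()` returned no verdict.

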